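# Fish a fallen spatula out from under the dish rack's wire deck through the caddy bay

## Robot

A 6-joint arm with a two-finger parallel gripper is mounted at the origin on the work surface. World frame = base frame: x ahead of the robot, y to its left, z up, the work surface at z = 0. Lengths are in m, angles in rad, forces in N, time in s.
With the tool pointing down it reaches from about 0.35 to 0.875 m from the base axis. Payload 4.2 kg.
Tool frame: the origin (TCP) lies at the very end of the fingers, on their centre line; the grasp point (between the pads) lies 19 mm behind it (robot.tcp_to_grasp is the z of the grasp point in the tool frame, in m); z points along the fingers, y is the direction in which the jaws open and shut (so a half turn about z gives the same grasp; the last joint's range is limited). The gripper opens to 87 mm and grips with 3 to 60 N. Pads are 19 mm wide; open, the fingers measure 117 mm over their backs; the gripper's body (75 mm by 190 mm) begins 51 mm behind the grasp point.
Start: joints at [-0.993, 0.385, 0.008, 0, -1.194, -0.259], TCP at [0.196, -0.593, 0.223] pointing down, gripper open.
Joint ranges: [-3.14, 3.14], [-1.21, 2.06], [-1.07, 1.41], [-3.16, 2.05], [-2.99, -0.16], [-3.1, 3.1]. Speed limits (rad/s): [2.79, 2.79, 3.14, 3.14, 3.14, 3.14].

## Interface

Orientations are given as [roll, pitch, yaw] about the fixed x, y, z axes, in that order (R = Rz(yaw) Ry(pitch) Rx(roll)).
In Python, from bench import robot, imaging gives the robot as it stands.
- The arm moves only by the tool apply_moves, never from a script. Its argument "commands" is a list of rows, each a list of 2 entries, a list of its own where there are three numbers: the shift along the tool's x, y, z in mm, then the turn, a rotation vector about the tool's x, y, z in rad. A call has 1 to 20 rows; each row shifts and turns the commanded pose from where the row before left it, along the tool's axes as they then stand; what a row does not reach is not made up. A row lasts 1/12 s, in which the tool goes at most 41.7 mm and 7.16 degrees, less where a joint would pass 70% of its speed; a pose out of reach is approached as far as the arm can. A call with a gripper value outside its range is refused whole. "claw" is the opening, from 0 (shut) to 1 (fully open), set as the call begins (left out, the last holds). The fingers move at their own pace and stop on an object; "grip_force" is the grip in N (left out, the last holds). Time passes only in rows, so rows that do not move let the fingers close. It gives the time, the measured TCP pose, the force and the opening at its end, in the units of the state.
- robot.state(): the state, without advancing time (a new reading comes with each control period).
- imaging.grab_frame(name): name is "scene" or "top"; returns the picture (420x560x3 uint8, red, green, blue); there is no depth.
- imaging.camera_info(name): a dict with "intrinsics" (3x3 intrinsics, pixels), "world_from_camera" (4x4, takes a point from camera to world coordinates). Camera axes: x right, y up, looking along -z (the intrinsics and any distortion apply to the point x, -y, -z); pixel columns grow to the right and rows downward; lengths in m; the calibration is good to about 2 mm. A picture is of the moment at which its call begins. camera_info takes no time and is no camera call.
- robot.close_job(): hands the job in, once; it reports no verdict.
The state is a dict: "time": time; "joints": joint angles; "joint_vel": joint speeds; "tau": joint torques, N m; "ee_pos": TCP position; "tool_rot": TCP orientation; "ft_force": force on the tool from outside, world axes, zero at the start; "ft_torque": the same for the moment, N m; "gripper_width": finger opening in m.
Only numpy, scipy, OpenCV 4.12 (cv2) and the standard library are available. Lean on these libraries where they do the work, as an engineer would, in place of code of your own. Each camera call takes 0.05 s, during which the arm holds its last target.

## Task

The wooden spatula has slipped under the wire deck of the dish rack and lies on the drip tray with both its ends hidden under the wires; the rectangular bay where the cutlery caddy hangs is open, but the spatula is longer than the bay. Take it by the handle through the bay, work the handle end free of the wires, tilt it and draw it up out of the bay handle first without forcing it against the rack or disturbing the dishes and the other things on the counter. Finish holding it still in the gripper, the whole of it above the rack's top rail and touching nothing else: do not put it down or let it go.

Things in the scene. Friction and masses are not known exactly. Their poses are not given: they have to be found in the camera images.
- spatula: Wooden slotted spatula, 260 mm long, about 75 g, lying flat. Origin: on its flat underside at mid-length (it balances near there); y along it towards the handle end (y = +130 mm), z up. Handle: y = +25 to +130 mm, 20 mm wide, 16 mm thick. Neck: y = -35 to +25 mm, 16 mm wide, 10 mm thick. Blade: y = -130 to -32 mm, 56 mm wide, 7 mm thick.
- handle_end (a point): Middle of the spatula's handle end face (spatula y = +130 mm, 8 mm above the underside).
- blade_tip (a point): Middle of the edge of the spatula's blade (spatula y = -130 mm, 3.5 mm above the underside).
- rack: Chrome wire dish rack on its black plastic drip tray; fixed. Origin: on the counter under its centre; x across (tray 330 mm), y along it (tray 460 mm) towards the caddy bay, z up. Tray floor 6 mm above the counter, lengthwise ribs on it up to 10 mm (the spatula lies on them). Basket rails at x = +-150 and y = +-217 mm, top rail up to 99 mm; under the deck there is room between them.
- bay_center (a point): Centre of the caddy bay (rack x = 0, y = +72.5, z = 60 mm), a rectangular hole in the wire deck between wire centres x = -77.5 to +77.5 and y = -10 to +155 mm (rack frame; wires 5 mm thick). Elsewhere the deck is closed by wires 25 mm apart; their centres are 60 mm above the counter, so it is free below 57.5 and above 62.5 mm.
- tines (a point): Middle of the rack's plate slots, on the deck (rack y = -160 mm, z = 60 mm). Upright tines, up to 110 mm above the counter, stand at rack x = +-62.5 mm between y = -200 and -120 mm; two plates and a lid stand between them.
- plate_a: White ceramic plate, 180 mm across, standing on edge in the rack at rack y = -192 mm. Origin: the centre of the disc, 151 mm above the counter; its top is at 241 mm. Leave alone.
- plate_b: The second such plate, at rack y = -160 mm. Leave alone.
- bento_lid: Black plastic bento box lid, 150 x 100 x 10 mm, standing on its long edge in the rack at rack y = -128 mm. Origin: middle of its lower edge; its top is at 162 mm. Leave alone.
- cup: Green silicone cup, 80 mm across, 85 mm tall, on the counter. Origin: centre of its underside. Leave alone.
- jar: Glass jar with a metal lid, 80 mm across, 115 mm tall, on the counter. Origin: centre of its underside. Leave alone.
- egg_ring: Aluminium egg ring, 90 mm across, 20 mm tall, lying on the counter. Origin: centre of its underside. Leave alone.
- chopsticks: Pair of wooden chopsticks in a paper band, 230 mm long, lying on the counter. Origin: middle of its underside, y along its length. Leave alone.
- caddy: Steel cutlery caddy taken out of the bay, 140 x 150 mm, 115 mm tall, empty, standing on the counter. Origin: centre of its underside. Leave alone.

How it is judged:
By the outcome, as a careful person would: the job done as asked, in the order asked, and still so for the second after the job is handed in, while the arm keeps its last pose, push and grip.
It also fails if it takes over 48 s, if anything falls off the work surface, if the arm or the gripper's body presses on something with over 40 N, if the wrist force passes 120 N, or if a joint passes its speed limit or range.

## Working session

There is one attempt and no reset: what is moved stays moved. The work goes in short steps, Python scripts to look and compute and a tool call to move; the robot and the scene stay as the last step left them, time stands still between calls to the robot, and variables do not carry over. Pictures are saved under pics/ and viewed, and the job is handed in when it is done.

Besides the shell and the picture viewer there is one more tool, called after ">>>" as name(argument=value, ...), one argument or row to a line, values as JSON. apply_moves: Moves the arm, as the interface text tells. Its arguments: {"type":"object","properties":{"commands":{"type":"array","items":{"type":"array"}},"claw":{"type":"number"},"grip_force":{"type":"number"}},"required":["commands"]}

```bash
ls; mkdir -p pics; python3 - <<'E'
from bench import robot, imaging
import cv2,json
for n in("scene","top"):
    im=imaging.grab_frame(n); cv2.imwrite(f"pics/{n}0.png",im[:,:,::-1]); c=imaging.camera_info(n); print(n,c)
print(robot.state(), robot.tcp_to_grasp)
E
```

```text
pics
scene {'intrinsics': array([[488.95884589,   0.        , 278.98194165],
       [  0.        , 488.95884589, 203.34518648],
       [  0.        ,   0.        ,   1.        ]]), 'world_from_camera': array([[ 0.02017091, -0.75244509,  0.65834605,  1.50852124],
       [ 0.99978996,  0.01757123, -0.0105496 ,  0.03644367],
       [-0.00362995,  0.65842057,  0.75264147,  1.29072917],
       [ 0.        ,  0.        ,  0.        ,  1.        ]])}
top {'intrinsics': array([[493.14695244,   0.        , 289.66445371],
       [  0.        , 493.14695244, 206.02367326],
       [  0.        ,   0.        ,   1.        ]]), 'world_from_camera': array([[-2.80318089e-02,  9.73290609e-01, -2.27858746e-01,
         1.38119623e-01],
       [-9.99606622e-01, -2.70874215e-02,  7.27138570e-03,
         5.20061632e-02],
       [ 9.05065529e-04,  2.27972941e-01,  9.73667047e-01,
         1.78035026e+00],
       [ 0.00000000e+00,  0.00000000e+00,  0.00000000e+00,
         1.00000000e+00]])}
{'time': 0.1, 'joints': array([-9.93401965e-01,  3.85514946e-01,  6.75166020e-03, -4.37849876e-04,
       -1.19401362e+00, -2.58631002e-01]), 'joint_vel': array([ 1.00562794e-03, -6.28768829e-04,  2.94856838e-03,  8.35495590e-04,
       -8.20456838e-05,  6.80436223e-04]), 'tau': array([-1.45680926e-03, -3.91689456e+01,  1.87934786e+01,  4.23197195e+00,
        1.34808096e-02, -7.13213331e-05]), 'ee_pos': array([ 0.19573199, -0.59298536,  0.22154303]), 'tool_rot': array([ 3.13957387e+00, -1.13269324e-04, -2.82299068e+00]), 'ft_force': array([-0.0806067 ,  0.85989024,  1.07655252]), 'ft_torque': array([ 0.00677226, -0.01089154,  0.01232372]), 'gripper_width': 0.08664495878195703} -0.0187
```

View pics/scene0.png

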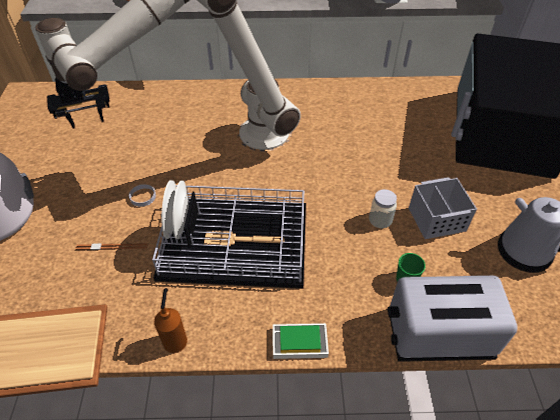

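View pics/top0.png

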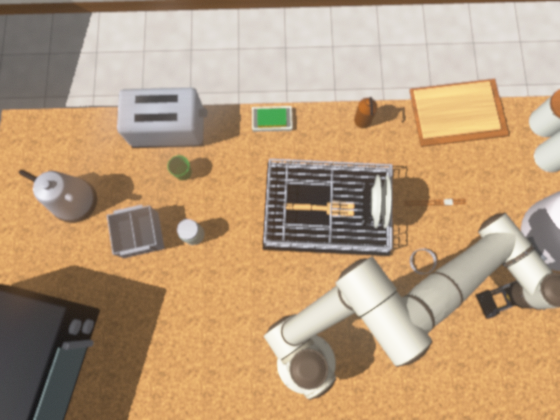

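Scene: the rack spans roughly (157–305, 185–285), with the spatula at row ~239, its blade on the left near col 215 and its handle end near col 283. Top: the spatula is at row ~209, its handle end near col 288. I'll zoom in on both.

```bash
python3 - <<'E'
import cv2
a=cv2.imread("pics/scene0.png")[175:295,145:315]; b=cv2.imread("pics/top0.png")[150:260,255:405]
cv2.imwrite("pics/s0z.png",cv2.resize(a,(800,565),interpolation=cv2.INTER_CUBIC))
cv2.imwrite("pics/t0z.png",cv2.resize(b,(800,587),interpolation=cv2.INTER_CUBIC))
E
```

```text
(no output)
```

View pics/s0z.png

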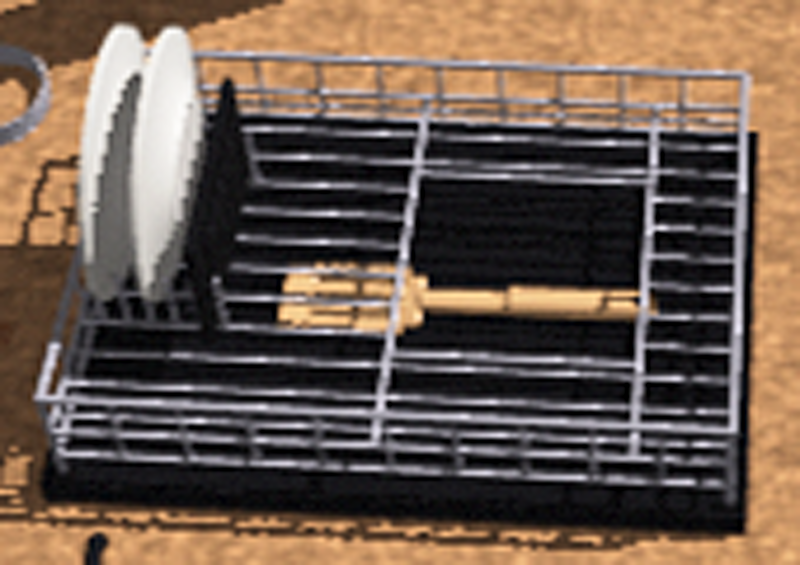

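View pics/t0z.png

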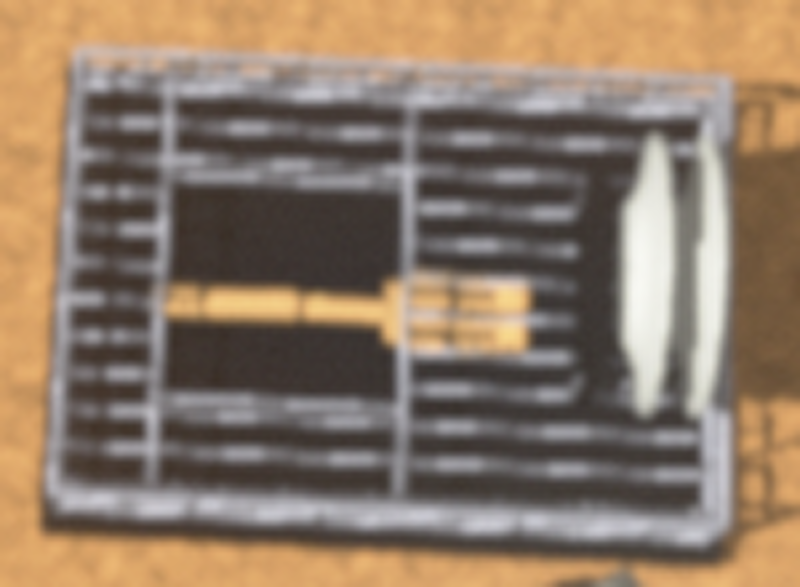

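```bash
cat > h.py <<'E'
import numpy as np
from bench import robot, imaging
def ray(n,u,v):
    c=imaging.camera_info(n);K=c["intrinsics"];T=c["world_from_camera"]
    d=T[:3,:3]@np.array([(u-K[0,2])/K[0,0],-(v-K[1,2])/K[1,1],-1]);return T[:3,3],d
def onz(n,u,v,z):
    o,d=ray(n,u,v);return o+d*(z-o[2])/d[2]
def proj(n,p):
    c=imaging.camera_info(n);K=c["intrinsics"];T=c["world_from_camera"]
    q=T[:3,:3].T@(np.asarray(p)-T[:3,3]); return np.array([K[0,0]*q[0]/-q[2]+K[0,2],K[1,1]*-q[1]/-q[2]+K[1,2]])
E
python3 - <<'E'
from h import *
import cv2
np.set_printoptions(precision=4,suppress=True)
T=lambda x,y:(255+(x+.5)*.1875-.5,150+(y+.5)*.1874-.5)
S=lambda x,y:(145+(x+.5)*.2125-.5,175+(y+.5)*.2124-.5)
def inter(p,q,r,s):
    l=np.cross([*p,1],[*q,1]);m=np.cross([*r,1],[*s,1]);x=np.cross(l,m);return x[:2]/x[2]
def quad(n,f,yp,ym,a,b):
    out=[]
    for c in(yp,ym):
        for l in(a,b): out.append(onz(n,*f(*inter(*c,*l)),.06))
    return np.array(out)
# top: 'yp' wire,ym wire; a far-x (top of image = +x), b
q=quad("top",T,[(170,60),(152,480)],[(410,90),(400,490)],[(170,178),(400,183)],[(165,400),(395,405)])
r=quad("scene",S,[(655,110),(635,455)],[(428,100),(375,440)],[(390,355),(640,367)],[(425,172),(650,183)])
for z in(q,r):
    print(z, z.mean(0), "dy",z[0]-z[2],z[1]-z[3],"dx",z[0]-z[1],z[2]-z[3])
for n,o in(("scene",(slice(175,295),slice(145,315))),("top",(slice(150,260),slice(255,405)))):
    im=cv2.imread(f"pics/{n}0.png"); hsv=cv2.cvtColor(im,cv2.COLOR_BGR2HSV)
    m=cv2.inRange(hsv,(12,70,110),(30,255,255)); 
    box=(225,245,200,292) if n=="scene" else (198,222,280,360)
    mm=np.zeros_like(m);mm[box[0]:box[1],box[2]:box[3]]=m[box[0]:box[1],box[2]:box[3]]
    for c in range(box[2],box[3]):
        v=np.nonzero(mm[:,c])[0]
        if len(v): 
            h=.026 if (n=="scene" and c>252)or(n=="top" and c<311) else .018
            print(n,c,v.min(),v.max(),onz(n,c,(v.min()+v.max())/2,h)[:2]) if c%6==0 or c>box[3]-14 or c<box[2]+12 or True else 0
E
```

```text
[[ 0.627   0.0518  0.06  ]
 [ 0.4739  0.0621  0.06  ]
 [ 0.6187 -0.1129  0.06  ]
 [ 0.4657 -0.102   0.06  ]] [ 0.5463 -0.0253  0.06  ] dy [0.0083 0.1646 0.    ] [0.0082 0.1641 0.    ] dx [ 0.1531 -0.0103  0.    ] [ 0.1531 -0.0109  0.    ]
[[ 0.633   0.0547  0.06  ]
 [ 0.4765  0.0656  0.06  ]
 [ 0.6196 -0.1103  0.06  ]
 [ 0.4623 -0.0981  0.06  ]] [ 0.5479 -0.022   0.06  ] dy [ 0.0134  0.165  -0.    ] [0.0143 0.1637 0.    ] dx [ 0.1565 -0.011  -0.    ] [ 0.1573 -0.0122  0.    ]
scene 204 240 242 [ 0.5518 -0.192 ]
scene 205 235 242 [ 0.5417 -0.1896]
scene 206 233 244 [ 0.5417 -0.1863]
scene 207 233 244 [ 0.5418 -0.1831]
scene 208 233 243 [ 0.5399 -0.18  ]
scene 209 233 244 [ 0.542  -0.1766]
scene 210 233 244 [ 0.542  -0.1733]
scene 211 233 243 [ 0.5401 -0.1702]
scene 212 231 243 [ 0.5361 -0.1672]
scene 213 231 243 [ 0.5361 -0.164 ]
scene 214 233 243 [ 0.5403 -0.1604]
scene 215 231 243 [ 0.5363 -0.1574]
scene 216 231 243 [ 0.5364 -0.1542]
scene 217 231 243 [ 0.5364 -0.1509]
scene 218 231 243 [ 0.5365 -0.1476]
scene 219 231 243 [ 0.5366 -0.1444]
scene 220 231 244 [ 0.5387 -0.141 ]
scene 2
[... 3762 characters left out ...]
 214 [ 0.5386 -0.1235]
top 335 203 214 [ 0.5366 -0.127 ]
top 336 203 214 [ 0.5365 -0.1307]
top 337 203 214 [ 0.5364 -0.1344]
top 338 203 214 [ 0.5363 -0.138 ]
top 339 203 214 [ 0.5362 -0.1417]
top 340 204 214 [ 0.5342 -0.1453]
top 341 203 214 [ 0.536 -0.149]
top 342 203 215 [ 0.534  -0.1526]
top 343 203 215 [ 0.5339 -0.1563]
top 344 203 215 [ 0.5338 -0.1599]
top 345 204 215 [ 0.5318 -0.1635]
top 346 204 215 [ 0.5317 -0.1672]
top 347 204 215 [ 0.5316 -0.1708]
top 348 204 215 [ 0.5315 -0.1745]
top 349 204 215 [ 0.5314 -0.1782]
top 350 204 215 [ 0.5313 -0.1818]
top 351 204 215 [ 0.5312 -0.1855]
top 352 204 215 [ 0.5311 -0.1891]
top 353 204 215 [ 0.531  -0.1928]
top 354 204 214 [ 0.5328 -0.1966]
```

Both views agree. The bay centre is about (0.547, -0.024), measuring 0.165 × 0.155 m as specified, and the rack is yawed about -4°. The spatula runs nearly along the rack's y axis, with its blade tip at world y≈-0.192 and its handle end at ≈+0.067. That puts the end only about 9 mm past the bay wire.

Next I raise the arm well clear and travel over.

>>> apply_moves(
  commands=[
    [[0, 0, -30], [0, 0, 0]],
    [[0, 0, -30], [0, 0, 0]],
    [[0, 0, -30], [0, 0, 0]],
    [[0, 0, -30], [0, 0, 0]],
    [[0, 0, -30], [0, 0, 0]],
    [[0, 0, -30], [0, 0, 0]],
    [[-20, 17.4, 0], [0, 0, 0]],
    [[-20, 17.4, 0], [0, 0, 0]],
    [[-20, 17.4, 0], [0, 0, 0]],
    [[-20, 17.4, 0], [0, 0, 0]],
    [[-20, 17.4, 0], [0, 0, 0]],
    [[-20, 17.4, 0], [0, 0, 0]],
    [[-20, 17.4, 0], [0, 0, 0]],
    [[-20, 17.4, 0], [0, 0, 0]],
    [[-20, 17.4, 0], [0, 0, 0]],
    [[-20, 17.4, 0], [0, 0, 0]],
    [[-20, 17.4, 0], [0, 0, 0]],
    [[-20, 17.4, 0], [0, 0, 0]],
    [[-20, 17.4, 0], [0, 0, 0]],
    [[-20, 17.4, 0], [0, 0, 0]],
  ],
  claw=0.65,
)

```text
time: 1.77
ee_pos: [0.3857, -0.273, 0.4022]
tool_rot: [3.141, -0.0, -2.823]
ft_force: [0.8, -0.5, -0.3]
gripper_width: 0.0565
```

>>> apply_moves(
  commands=[
    [[-20, 17.4, 0], [0, 0, 0]],
    [[-20, 17.4, 0], [0, 0, 0]],
    [[-20, 17.4, 0], [0, 0, 0]],
    [[-20, 17.4, 0], [0, 0, 0]],
    [[-20, 17.4, 0], [0, 0, 0]],
    [[-20, 17.4, 0], [0, 0, 0]],
    [[-20, 17.4, 0], [0, 0, 0]],
    [[-20, 17.4, 0], [0, 0, 0]],
    [[-20, 17.4, 0], [0, 0, 0]],
    [[-20, 17.4, 0], [0, 0, 0]],
    [[0, 0, 0], [0, 0, -0.118]],
    [[0, 0, 0], [0, 0, -0.118]],
    [[0, 0, 0], [0, 0, -0.118]],
    [[0, 0, 0], [0, 0, -0.118]],
    [[0, 0, 0], [0, 0, -0.118]],
    [[0, 0, 0], [0, 0, -0.118]],
    [[0, 0, 0], [0, 0, -0.118]],
    [[0, 0, 0], [0, 0, -0.118]],
    [[0, 0, 0], [0, 0, -0.118]],
    [[0, 0, 0], [0, 0, -0.118]],
  ],
)

```text
time: 3.43
ee_pos: [0.5206, -0.0464, 0.402]
tool_rot: [3.14, 0.0, -1.637]
ft_force: [-0.4, -0.1, -0.8]
gripper_width: 0.0564
```

>>> apply_moves(
  commands=[
    [[-11.5, -5.9, 0], [0, 0, 0]],
    [[-11.5, -5.9, 0], [0, 0, 0]],
    [[-11.5, -5.9, 0], [0, 0, 0]],
    [[-11.5, -5.9, 0], [0, 0, 0]],
    [[0, 0, 25], [0, 0, 0]],
    [[0, 0, 25], [0, 0, 0]],
    [[0, 0, 25], [0, 0, 0]],
    [[0, 0, 25], [0, 0, 0]],
    [[0, 0, 25], [0, 0, 0]],
    [[0, 0, 25], [0, 0, 0]],
    [[0, 0, 25], [0, 0, 0]],
    [[0, 0, 25], [0, 0, 0]],
    [[0, 0, 25], [0, 0, 0]],
    [[0, 0, 25], [0, 0, 0]],
    [[0, 0, 25], [0, 0, 0]],
    [[0, 0, 17], [0, 0, 0]],
    [[0, 0, 0], [0, 0, 0]],
    [[0, 0, 0], [0, 0, 0]],
  ],
)

```text
time: 4.93
ee_pos: [0.5479, -0.0017, 0.1098]
tool_rot: [3.14, -0.001, -1.642]
ft_force: [-0.5, -0.5, -0.0]
gripper_width: 0.0564
```

```bash
python3 - <<'E'
from h import *
import cv2
im=imaging.grab_frame("scene")[:,:,::-1]; 
cv2.imwrite("pics/s1.png",cv2.resize(im[130:295,145:385],(800,550),interpolation=cv2.INTER_CUBIC))
s=robot.state();print(s["ee_pos"],s["tool_rot"],s["joints"])
E
```

```text
[ 0.54873905 -0.00160156  0.11106092] [-3.14068903e+00 -2.58295479e-04 -1.64211801e+00] [ 2.92903502e-01  3.64442431e-01 -3.33189014e-01  7.35421069e-04
 -8.72412677e-01 -3.64697718e-01]
```

View pics/s1.png

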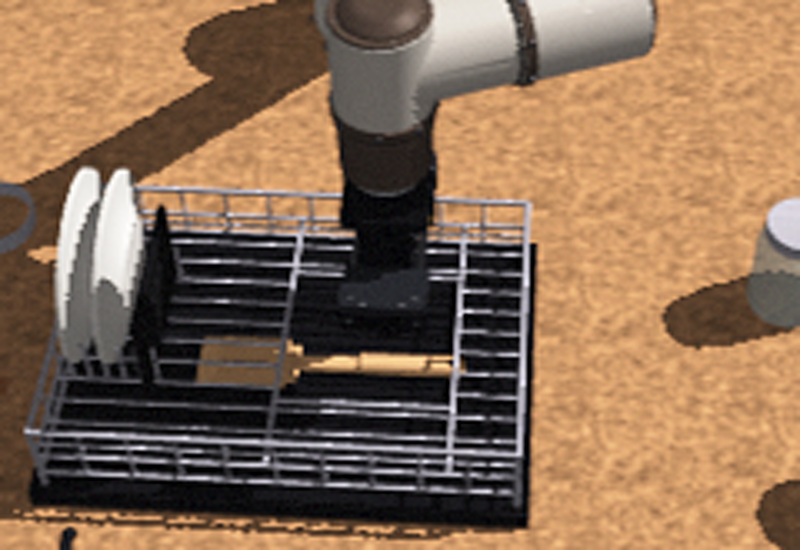

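Zoomed view: the gripper hovers over the bay near col 385, well inside it, and the handle runs from col 355 to 455 at row ~365. Descending now.

>>> apply_moves(
  commands=[
    [[0, 0, 12], [0, 0, 0]],
    [[0, 0, 12], [0, 0, 0]],
    [[0, 0, 12], [0, 0, 0]],
    [[0, 0, 12], [0, 0, 0]],
    [[0, 0, 10], [0, 0, 0]],
    [[0, 0, 10], [0, 0, 0]],
    [[0, 0, 8], [0, 0, 0]],
    [[0, 0, 7], [0, 0, 0]],
    [[0, 0, 5], [0, 0, 0]],
    [[0, 0, 0], [0, 0, 0]],
    [[0, 0, 0], [0, 0, 0]],
  ],
)

```text
time: 5.9
ee_pos: [0.5478, -0.0023, 0.0225]
tool_rot: [3.141, -0.0, -1.643]
ft_force: [1.0, -0.1, -0.1]
gripper_width: 0.0567
```

```bash
python3 - <<'E'
from h import *
import cv2
for n,b in(("scene",(175,295,145,315)),("top",(150,260,255,405))):
    im=imaging.grab_frame(n)[:,:,::-1]; 
    cv2.imwrite(f"pics/{n}2.png",cv2.resize(im[b[0]:b[1],b[2]:b[3]],(800,570),interpolation=cv2.INTER_CUBIC))
s=robot.state();print(s["ee_pos"],s["tool_rot"],s["ft_force"])
E
```

```text
[ 0.54813572 -0.00222107  0.0229887 ] [-3.14061375e+00  2.27768111e-04 -1.64266737e+00] [-0.33156118  0.35736597  0.09160157]
```

View pics/scene2.png

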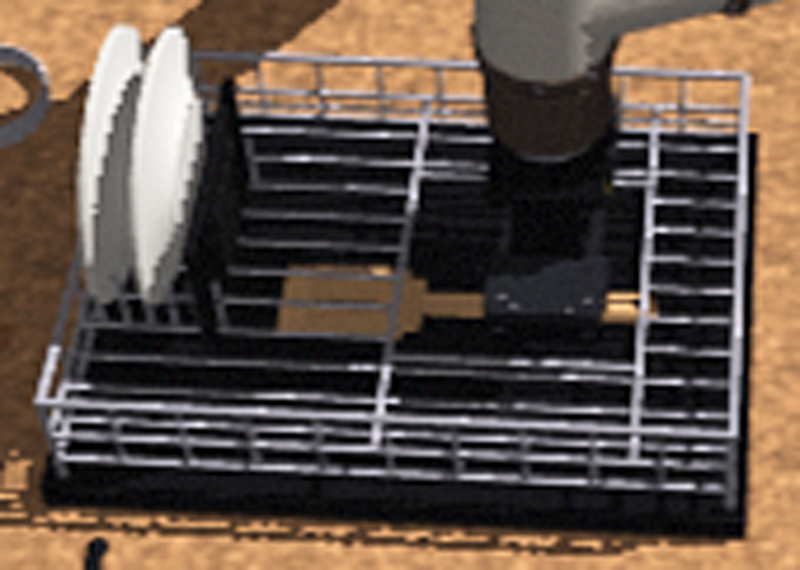

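View pics/top2.png

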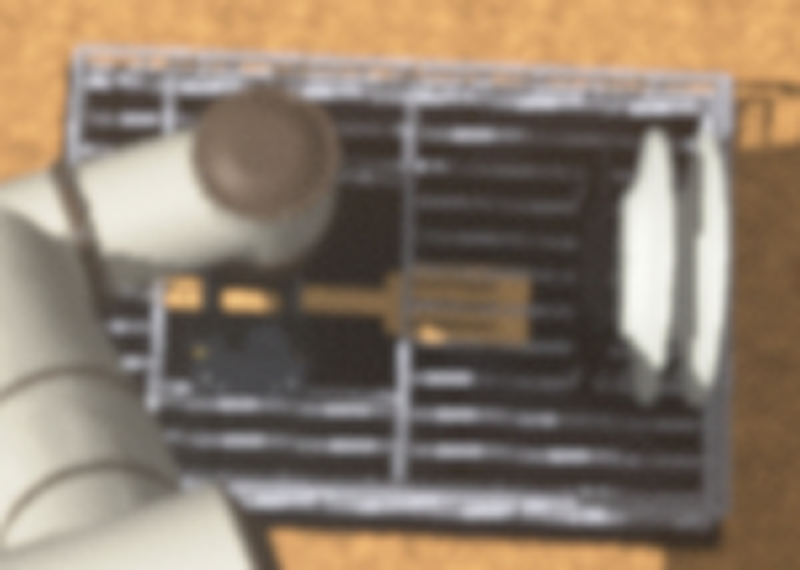

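The fingers straddle the handle at mid-grip and nothing has touched. I go down the remaining 9 mm and close.

>>> apply_moves(
  commands=[
    [[0, 0, 3], [0, 0, 0]],
    [[0, 0, 3], [0, 0, 0]],
    [[0, 0, 3], [0, 0, 0]],
    [[0, 0, 0], [0, 0, 0]],
    [[0, 0, 0], [0, 0, 0]],
  ],
)

```text
time: 6.42
ee_pos: [0.5475, -0.0024, 0.0133]
tool_rot: [3.141, -0.0, -1.643]
ft_force: [0.6, -0.3, -0.1]
gripper_width: 0.0566
```

>>> apply_moves(
  commands=[
    [[0, 0, 0], [0, 0, 0]],
    [[0, 0, 0], [0, 0, 0]],
    [[0, 0, 0], [0, 0, 0]],
    [[0, 0, 0], [0, 0, 0]],
    [[0, 0, 0], [0, 0, 0]],
    [[0, 0, 0], [0, 0, 0]],
    [[0, 0, 0], [0, 0, 0]],
    [[0, 0, 0], [0, 0, 0]],
    [[0, 0, 0], [0, 0, 0]],
    [[0, 0, 0], [0, 0, 0]],
    [[0, 0, 0], [0, 0, 0]],
    [[0, 0, 0], [0, 0, 0]],
  ],
  claw=0.0,
  grip_force=40,
)

```text
time: 7.42
ee_pos: [0.5478, -0.0023, 0.0136]
tool_rot: [-3.141, 0.0, -1.643]
ft_force: [0.9, 0.1, 0.3]
gripper_width: 0.0194
```

Gripped at 19.4 mm, as the 20 mm handle should read. Next a 3 mm lift, then a 21 mm slide toward the blade side to bring the handle end out from under the wire.

>>> apply_moves(
  commands=[
    [[0, 0, -1], [0, 0, 0]],
    [[0, 0, -1], [0, 0, 0]],
    [[0, 0, -1], [0, 0, 0]],
    [[0, 0, 0], [0, 0, 0]],
    [[3, 0, 0], [0, 0, 0]],
    [[3, 0, 0], [0, 0, 0]],
    [[3, 0, 0], [0, 0, 0]],
    [[3, 0, 0], [0, 0, 0]],
    [[3, 0, 0], [0, 0, 0]],
    [[3, 0, 0], [0, 0, 0]],
    [[3, 0, 0], [0, 0, 0]],
    [[0, 0, 0], [0, 0, 0]],
    [[0, 0, 0], [0, 0, 0]],
  ],
)

```text
time: 8.5
ee_pos: [0.5462, -0.0235, 0.0165]
tool_rot: [-3.142, 0.0, -1.643]
ft_force: [0.5, -1.0, -0.8]
gripper_width: 0.0196
```

```bash
python3 - <<'E'
from h import *
import cv2
for n,b in(("scene",(175,295,145,315)),("top",(150,260,255,405))):
    im=imaging.grab_frame(n)[:,:,::-1]; 
    cv2.imwrite(f"pics/{n}3.png",cv2.resize(im[b[0]:b[1],b[2]:b[3]],(800,570),interpolation=cv2.INTER_CUBIC))
s=robot.state();print(s["ee_pos"],s["tool_rot"],s["ft_force"],s["ft_torque"])
E
```

```text
[ 0.54619883 -0.02323108  0.01655595] [-3.14158028e+00 -1.16291899e-05 -1.64274969e+00] [ 0.46610875 -0.0418211  -1.38803825] [ 0.03298137  0.09528185 -0.04568096]
```

View pics/scene3.png

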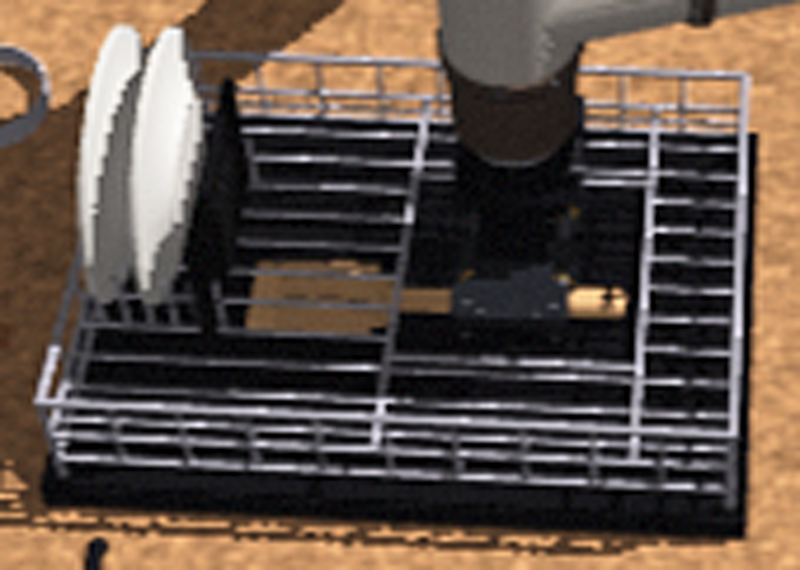

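View pics/top3.png

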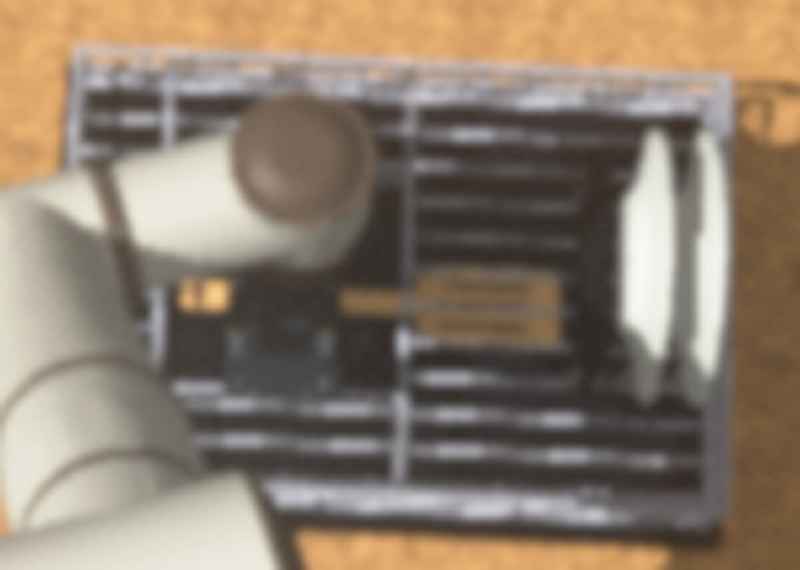

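The handle end is now free: zoomed scene col ~628, against the wire at col ~645. The blade lies wholly under the deck, ending at col ~247. Next I plan the tilt and draw as a 2D clearance check.

```bash
cat > plan.py <<'E'
import numpy as np
W=[(-117,13,0),(-117,13,14),(-85,16,20),(-50,20,28),(-20,27,34),(15,45,38),(18,150,38)]
N=[12,12,12,12,12,12]
def pts(yp,zp,t):
    c,s=np.cos(t),np.sin(t); L=np.arange(0,260.1,1)
    th=np.where(L<=98,7,np.where(L<155,10,16))
    lo=np.c_[yp+L*c,zp+L*s]; hi=lo+th[:,None]*np.array([-s,c]); return lo,hi
off=lambda yp,zp,t:np.array([yp+190*np.cos(t)-3.6*np.sin(t),zp+190*np.sin(t)+3.6*np.cos(t)])
for (a,b,n) in zip(W,W[1:],N):
    worst=dict(floor=1e9,wB=1e9,wF=1e9,rail=1e9,body=1e9)
    for f in np.linspace(0,1,40):
        y,z,d=np.array(a)+(np.array(b)-a)*f;t=np.radians(d);lo,hi=pts(y,z,t);P=np.r_[lo,hi]
        worst['floor']=min(worst['floor'],P[:,1].min()-10)
        for k,w in(('wB',(-10,60)),('wF',(155,60)),('rail',(217,96.5))):
            worst[k]=min(worst[k],np.hypot(*(P-w).T).min()-2.5)
        c=off(y,z,t)+70*np.array([-np.sin(t),np.cos(t)]); 
        worst['body']=min(worst['body'],min((c+e*37.5*np.array([np.cos(t),np.sin(t)]))[1] for e in(-1,1)))
    print(a,b,{k:round(v,1) for k,v in worst.items()})
    # rows
    q0=off(a[0],a[1],np.radians(a[2]));rows=[]
    for i in range(1,n+1):
        f0=(i-1)/n;f=i/n
        A=np.array(a)+(np.array(b)-a)*f0;B=np.array(a)+(np.array(b)-a)*f
        d=off(B[0],B[1],np.radians(B[2]))-off(A[0],A[1],np.radians(A[2]));t=np.radians(A[2])
        rows.append([-(d[0]*np.cos(t)+d[1]*np.sin(t)),d[0]*np.sin(t)-d[1]*np.cos(t),-np.radians(B[2]-A[2])])
    r=np.array(rows);print(np.round(r[[0,n//2,-1]],2).tolist(), 'mean',np.round(r.mean(0),3))
E
python3 plan.py
```

```text
(-117, 13, 0) (-117, 13, 14) {'floor': np.float64(3.0), 'wB': np.float64(7.2), 'wF': np.float64(13.1), 'rail': np.float64(81.3), 'body': np.float64(86.6)}
[[0.11, -3.87, -0.02], [0.11, -3.87, -0.02], [0.11, -3.87, -0.02]] mean [ 0.113 -3.868 -0.02 ]
(-117, 13, 14) (-85, 16, 20) {'floor': np.float64(3.0), 'wB': np.float64(4.2), 'wF': np.float64(22.8), 'rail': np.float64(55.8), 'body': np.float64(121.3)}
[[-2.61, -1.26, -0.01], [-2.58, -1.12, -0.01], [-2.56, -1.0, -0.01]] mean [-2.586 -1.129 -0.009]
(-85, 16, 20) (-50, 20, 28) {'floor': np.float64(6.0), 'wB': np.float64(5.4), 'wF': np.float64(38.2), 'rail': np.float64(51.8), 'body': np.float64(137.3)}
[[-2.8, -1.53, -0.01], [-2.75, -1.33, -0.01], [-2.69, -1.17, -0.01]] mean [-2.748 -1.346 -0.012]
(-50, 20, 28) (-20, 27, 34) {'floor': np.float64(10.0), 'wB': np.float64(7.0), 'wF': np.float64(58.4), 'rail': np.float64(56.5), 'body': np.float64(156.6)}
[[-2.44, -1.0, -0.01], [-2.4, -0.87, -0.01], [-2.37, -0.76, -0.01]] mean [-2.407 -0.881 -0.009]
(-20, 27, 34) (15, 45, 38) {'floor': np.float64(17.0), 'wB': np.float64(12.3), 'wF': np.float64(68.0), 'rail': np.float64(72.4), 'body': np.float64(173.3)}
[[-3.23, -0.72, -0.01], [-3.22, -0.6, -0.01], [-3.2, -0.51, -0.01]] mean [-3.218 -0.614 -0.006]
(15, 45, 38) (18, 150, 38) {'floor': np.float64(35.0), 'wB': np.float64(18.5), 'wF': np.float64(71.9), 'rail': np.float64(81.3), 'body': np.float64(196.9)}
[[-5.58, -6.74, -0.0], [-5.58, -6.74, -0.0], [-5.58, -6.74, -0.0]] mean [-5.584 -6.741  0.   ]
```

>>> apply_moves(
  commands=[
    [[0.1, 0, -3.9], [0, -0.0204, 0]],
    [[0.1, 0, -3.9], [0, -0.0204, 0]],
    [[0.1, 0, -3.9], [0, -0.0204, 0]],
    [[0.1, 0, -3.9], [0, -0.0204, 0]],
    [[0.1, 0, -3.9], [0, -0.0204, 0]],
    [[0.1, 0, -3.9], [0, -0.0204, 0]],
    [[0.1, 0, -3.9], [0, -0.0204, 0]],
    [[0.1, 0, -3.9], [0, -0.0204, 0]],
    [[0.1, 0, -3.9], [0, -0.0204, 0]],
    [[0.1, 0, -3.9], [0, -0.0204, 0]],
    [[0.1, 0, -3.9], [0, -0.0204, 0]],
    [[0.1, 0, -3.9], [0, -0.0204, 0]],
    [[0, 0, 0], [0, 0, 0]],
    [[0, 0, 0], [0, 0, 0]],
  ],
)

```text
time: 9.77
ee_pos: [0.5459, -0.0298, 0.0629]
tool_rot: [-3.141, 0.244, -1.643]
ft_force: [-0.8, 0.5, -1.6]
gripper_width: 0.0195
```

```bash
python3 - <<'E'
from h import *
import cv2
for n,b in(("scene",(175,295,145,315)),):
    im=imaging.grab_frame(n)[:,:,::-1]; 
    cv2.imwrite(f"pics/{n}4.png",cv2.resize(im[b[0]:b[1],b[2]:b[3]],(800,570),interpolation=cv2.INTER_CUBIC))
s=robot.state();print(s["ee_pos"],s["tool_rot"],s["ft_force"],s["ft_torque"])
E
```

```text
[ 0.54556719 -0.0296294   0.06265351] [ 3.14130847  0.24432744 -1.64293287] [ 0.665574   -0.18674671 -1.33067722] [-0.43420749  0.15482137  0.01819367]
```

View pics/scene4.png

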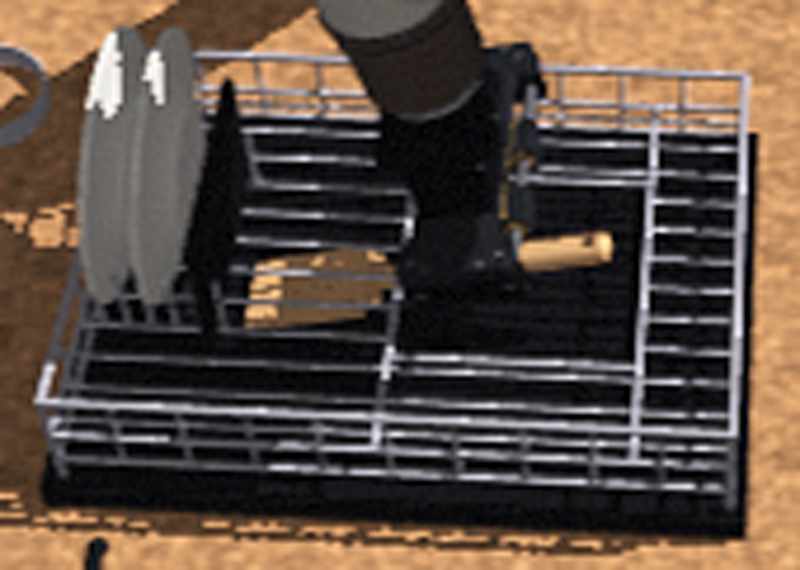

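The handle is tilted up inside the bay, with its end at zoomed (612, 247). The blade tip is still at col ~247 under the deck and forces are about 1 N. Now I draw it along while tilting further.

>>> apply_moves(
  commands=[
    [[-2.6, 0, -1.1], [0, -0.0087, 0]],
    [[-2.6, 0, -1.1], [0, -0.0087, 0]],
    [[-2.6, 0, -1.1], [0, -0.0087, 0]],
    [[-2.6, 0, -1.1], [0, -0.0087, 0]],
    [[-2.6, 0, -1.1], [0, -0.0087, 0]],
    [[-2.6, 0, -1.1], [0, -0.0087, 0]],
    [[-2.6, 0, -1.1], [0, -0.0087, 0]],
    [[-2.6, 0, -1.1], [0, -0.0087, 0]],
    [[-2.6, 0, -1.1], [0, -0.0087, 0]],
    [[-2.6, 0, -1.1], [0, -0.0087, 0]],
    [[-2.6, 0, -1.1], [0, -0.0087, 0]],
    [[-2.6, 0, -1.1], [0, -0.0087, 0]],
    [[0, 0, 0], [0, 0, 0]],
  ],
)

```text
time: 10.9
ee_pos: [0.5479, -0.0036, 0.0849]
tool_rot: [-3.141, 0.35, -1.643]
ft_force: [0.2, -0.1, -0.1]
gripper_width: 0.02
```

>>> apply_moves(
  commands=[
    [[-2.8, 0, -1.4], [0, -0.0116, 0]],
    [[-2.8, 0, -1.4], [0, -0.0116, 0]],
    [[-2.8, 0, -1.4], [0, -0.0116, 0]],
    [[-2.8, 0, -1.4], [0, -0.0116, 0]],
    [[-2.7, 0, -1.3], [0, -0.0116, 0]],
    [[-2.7, 0, -1.3], [0, -0.0116, 0]],
    [[-2.7, 0, -1.3], [0, -0.0116, 0]],
    [[-2.7, 0, -1.3], [0, -0.0116, 0]],
    [[-2.7, 0, -1.3], [0, -0.0116, 0]],
    [[-2.7, 0, -1.3], [0, -0.0116, 0]],
    [[-2.7, 0, -1.3], [0, -0.0116, 0]],
    [[-2.7, 0, -1.3], [0, -0.0116, 0]],
    [[0, 0, 0], [0, 0, 0]],
  ],
)

```text
time: 11.98
ee_pos: [0.5496, 0.0199, 0.1127]
tool_rot: [-3.141, 0.489, -1.643]
ft_force: [-0.1, -0.1, -0.8]
gripper_width: 0.0195
```

```bash
python3 - <<'E'
from h import *
import cv2
for n,b in(("scene",(175,295,145,315)),):
    im=imaging.grab_frame(n)[:,:,::-1]; 
    cv2.imwrite(f"pics/{n}5.png",cv2.resize(im[b[0]:b[1],b[2]:b[3]],(800,570),interpolation=cv2.INTER_CUBIC))
s=robot.state();print(s["ee_pos"],s["tool_rot"],s["ft_force"],s["ft_torque"],s["joints"])
E
```

```text
[0.54947545 0.01977837 0.11244051] [-3.14104004  0.48863529 -1.64284708] [ 0.62341062 -0.07829572 -1.59905686] [-1.07351895  0.14028963 -0.00415805] [ 0.01990891  0.40751548 -0.14898009 -0.57156497 -1.0431872   0.20880927]
```

View pics/scene5.png

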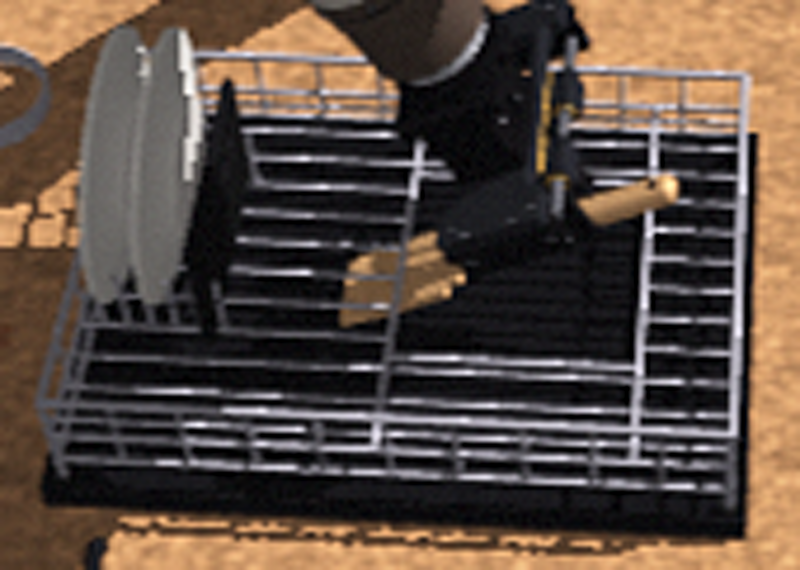

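It tracks the plan: the blade tip at zoomed (342, 310) gives y≈-0.148 against -0.146 planned, and the pose and forces are as expected. Continuing the draw.

>>> apply_moves(
  commands=[
    [[-2.4, 0, -0.9], [0, -0.0087, 0]],
    [[-2.4, 0, -0.9], [0, -0.0087, 0]],
    [[-2.4, 0, -0.9], [0, -0.0087, 0]],
    [[-2.4, 0, -0.9], [0, -0.0087, 0]],
    [[-2.4, 0, -0.9], [0, -0.0087, 0]],
    [[-2.4, 0, -0.9], [0, -0.0087, 0]],
    [[-2.4, 0, -0.9], [0, -0.0087, 0]],
    [[-2.4, 0, -0.9], [0, -0.0087, 0]],
    [[-2.4, 0, -0.9], [0, -0.0087, 0]],
    [[-2.4, 0, -0.9], [0, -0.0087, 0]],
    [[-2.4, 0, -0.9], [0, -0.0087, 0]],
    [[-2.4, 0, -0.9], [0, -0.0087, 0]],
    [[0, 0, 0], [0, 0, 0]],
  ],
)

```text
time: 13.12
ee_pos: [0.5509, 0.0391, 0.1366]
tool_rot: [-3.141, 0.593, -1.643]
ft_force: [0.8, -0.9, -1.1]
gripper_width: 0.0194
```

>>> apply_moves(
  commands=[
    [[-3.2, 0, -0.6], [0, -0.0058, 0]],
    [[-3.2, 0, -0.6], [0, -0.0058, 0]],
    [[-3.2, 0, -0.6], [0, -0.0058, 0]],
    [[-3.2, 0, -0.6], [0, -0.0058, 0]],
    [[-3.2, 0, -0.6], [0, -0.0058, 0]],
    [[-3.2, 0, -0.6], [0, -0.0058, 0]],
    [[-3.2, 0, -0.6], [0, -0.0058, 0]],
    [[-3.2, 0, -0.6], [0, -0.0058, 0]],
    [[-3.2, 0, -0.6], [0, -0.0058, 0]],
    [[-3.2, 0, -0.6], [0, -0.0058, 0]],
    [[-3.2, 0, -0.6], [0, -0.0058, 0]],
    [[-3.2, 0, -0.6], [0, -0.0058, 0]],
    [[0, 0, 0], [0, 0, 0]],
  ],
)

```text
time: 14.2
ee_pos: [0.5528, 0.0662, 0.165]
tool_rot: [-3.141, 0.663, -1.642]
ft_force: [-1.1, 0.3, -0.4]
gripper_width: 0.0196
```

```bash
python3 - <<'E'
from h import *
import cv2
for n,b in(("scene",(175,295,145,315)),):
    im=imaging.grab_frame(n)[:,:,::-1]; 
    cv2.imwrite(f"pics/{n}6.png",cv2.resize(im[b[0]:b[1],b[2]:b[3]],(800,570),interpolation=cv2.INTER_CUBIC))
s=robot.state();print(s["ee_pos"],s["tool_rot"],s["ft_force"],s["joints"])
E
```

```text
[0.55273699 0.06599837 0.16476152] [-3.14098171  0.66252937 -1.64240825] [ 0.61354433  0.78661156 -1.33304922] [-0.00472649  0.37466946 -0.07799599 -0.72637295 -1.17845395  0.24222766]
```

View pics/scene6.png

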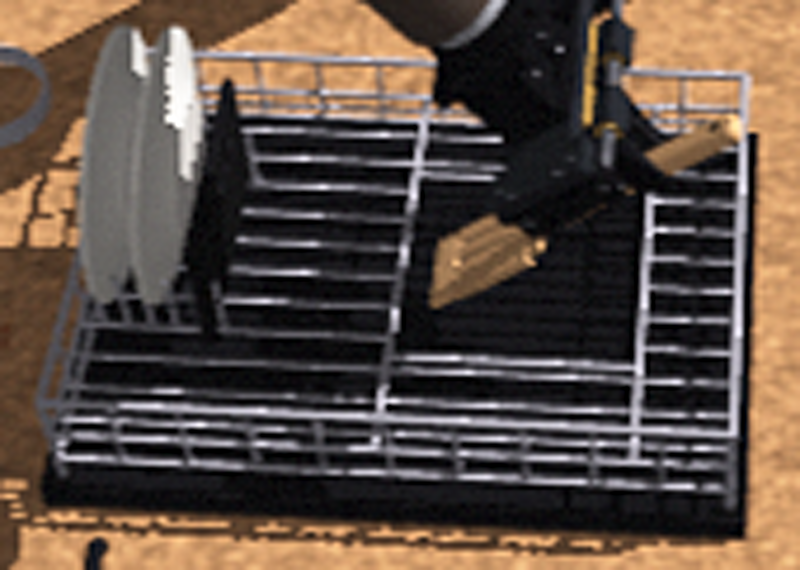

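The blade tip, at zoomed (433, 300), is past the bay's rear wire. Now the straight lift.

>>> apply_moves(
  commands=[
    [[-5.6, 0, -6.7], [0, 0, 0]],
    [[-5.6, 0, -6.7], [0, 0, 0]],
    [[-5.6, 0, -6.7], [0, 0, 0]],
    [[-5.6, 0, -6.7], [0, 0, 0]],
    [[-5.6, 0, -6.7], [0, 0, 0]],
    [[-5.6, 0, -6.7], [0, 0, 0]],
    [[-5.6, 0, -6.7], [0, 0, 0]],
    [[-5.6, 0, -6.7], [0, 0, 0]],
    [[-5.6, 0, -6.7], [0, 0, 0]],
    [[-5.6, 0, -6.7], [0, 0, 0]],
    [[-5.6, 0, -6.7], [0, 0, 0]],
    [[-5.6, 0, -6.7], [0, 0, 0]],
    [[-5.6, 0, -6.7], [0, 0, 0]],
    [[-5.6, 0, -6.7], [0, 0, 0]],
    [[-2.8, 0, -3.4], [0, 0, 0]],
    [[0, 0, 0], [0, 0, 0]],
    [[0, 0, 0], [0, 0, 0]],
    [[0, 0, 0], [0, 0, 0]],
    [[0, 0, 0], [0, 0, 0]],
    [[0, 0, 0], [0, 0, 0]],
  ],
)

```text
time: 15.92
ee_pos: [0.5527, 0.0702, 0.2905]
tool_rot: [3.14, 0.662, -1.644]
ft_force: [0.3, -0.5, 0.0]
gripper_width: 0.0197
```

```bash
python3 - <<'E'
from h import *
import cv2
from scipy.spatial.transform import Rotation as Ro
for n,b in(("scene",(110,310,110,400)),("top",(100,260,230,440))):
    im=imaging.grab_frame(n)[:,:,::-1]; 
    cv2.imwrite(f"pics/{n}7.png",cv2.resize(im[b[0]:b[1],b[2]:b[3]],(800,560),interpolation=cv2.INTER_CUBIC))
s=robot.state();print(s["ee_pos"],s["tool_rot"],s["ft_force"],s["joint_vel"].round(4),s["gripper_width"])
R=Ro.from_euler("xyz",s["tool_rot"]).as_matrix()
for L in(-190,70):
    p=s["ee_pos"]+R@np.array([-L,0,0])/1000+R@np.array([0,0,.0])
    print(p,proj("scene",p),proj("top",p))
E
```

```text
[0.55282361 0.07017696 0.29068164] [ 3.14059416  0.66232928 -1.64345315] [ 0.76459839 -0.31219913 -0.856587  ] [ 0.0005 -0.0021  0.0003  0.0015 -0.0004  0.0007] 0.019528611534188105
[ 0.54194725 -0.07925452  0.17384013] [235.53890604 206.69886961] [324.90867112 196.99015913]
[0.55683069 0.12523067 0.33372851] [305.48254355 171.58395084] [261.37523251 181.17497368]
```

View pics/scene7.png

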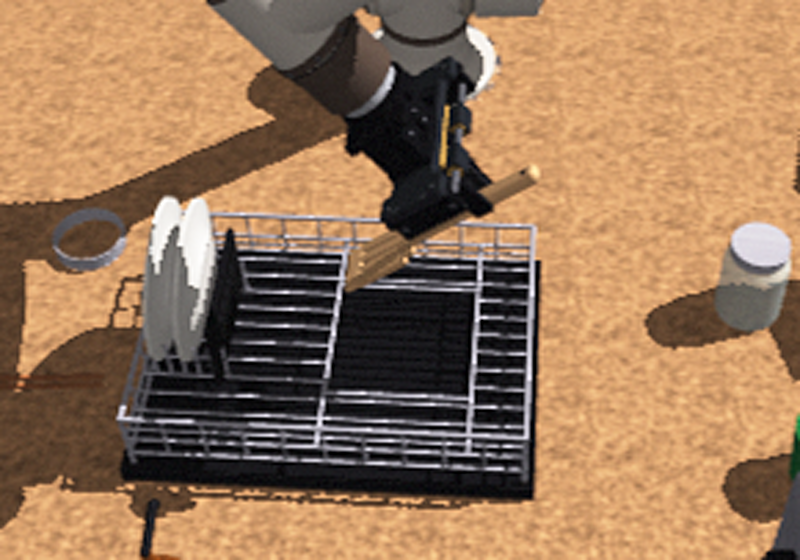

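View pics/top7.png

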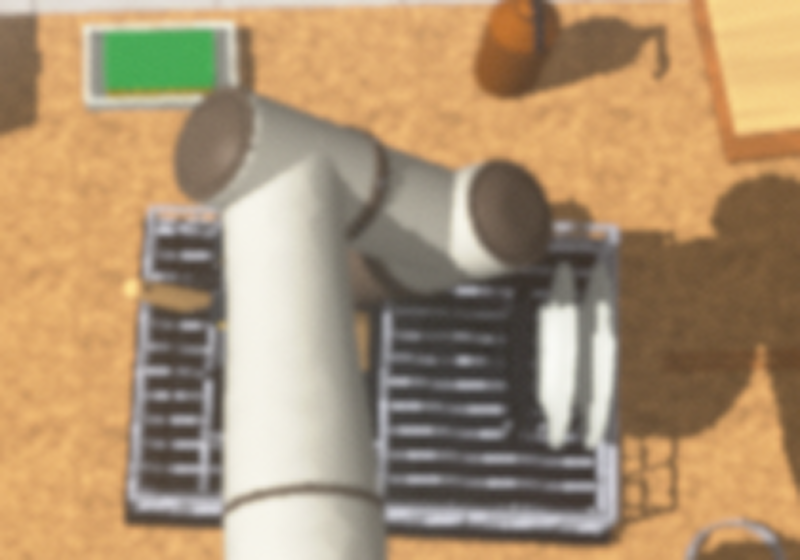

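The predicted positions match the picture. The blade tip is at z≈0.174 m, 75 mm above the rail (zoomed ~(345, 268)), and the handle end is at z≈0.334 m (~(536, 173)). The plates and lid stand as before, so I'm handing in.

```bash
python3 -c "
from bench import robot
print(robot.close_job())"
```

```text
the job is handed in; nothing more can be done
None
```

The job is handed in, and the spatula finished held still in the gripper, clear above the rack. I took the handle through the bay with a 40 N grip and lifted it 3 mm. Sliding it 21 mm toward the blade side freed the handle end from the wire. I then tilted it from 0° to 38° while drawing it out handle first, and lifted it straight up, all in about 16 s.

**Last checks:**
- **Height:** the blade tip is at about z = 0.174 m and the handle end at about 0.334 m, against the top rail at 0.099 m. The pose-predicted positions of both ends match the scene picture to a few pixels, so it did not slip.
- **Grip and forces:** the fingers hold at 19.5 mm on the 20 mm handle. The wrist force readings after each move and at each picture stayed below about 2 N, and the arm was at rest.
- **Dishes:** the plates and lid stand unchanged in the last pictures. The egg ring and jar look untouched, but I did not re-measure the counter items. The cup, caddy and chopsticks were partly or wholly out of the last close-up views.

No check failed. In the top view the arm hid most of the spatula at the end, so the final height rests on the arm's pose and the scene camera. In the first measurements the two cameras disagreed by about 2–5 mm on lateral position, and I used values in between.

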